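# Seat the mould plate on its locating pins

## Robot

A 6-joint arm with a two-finger parallel gripper is mounted at the origin on the work surface. World frame = base frame: x ahead of the robot, y to its left, z up, the work surface at z = 0. Lengths are in m, angles in rad, forces in N, time in s.
With the tool pointing down it reaches from about 0.225 to 0.875 m from the base axis. Payload 3.4 kg.
Tool frame: the origin (TCP) lies midway between the tips of the shut fingers; the grasp point (between the pads) lies 19 mm behind it; z points along the fingers, y is the direction in which the jaws open and shut (so a half turn about z gives the same grasp; the last joint's range is limited). The gripper opens to 85 mm and grips with 20 to 120 N. Pads are 22 mm wide; open, the fingers measure 114 mm over their backs; the gripper's body (76 mm by 85 mm) begins 54 mm behind the grasp point. The pads swing forward as they close: fully open they stand 13 mm farther back than shut.
Start: joints at [1.079, 0.276, 1.505, -0, 1.361, -0.121], TCP at [0.208, 0.536, 0.231] pointing down, gripper open.
Joint ranges: [-2.89, 2.89], [-0.75, 2.08], [0.22, 2.7], [-1.18, 4.32], [0.11, 2.71], [-2.7, 2.7]. Speed limits (rad/s): [2.57, 2.57, 3.14, 3.14, 3.14, 3.14].

## Interface

Orientations are given as a unit quaternion [w, x, y, z].
In Python, from rig import monitor, imaging, ticket gives the robot as it stands.
- The arm moves only by the tool servo_tool, never from a script. Its argument "commands" is text: rows parted by semicolons, each of 5 numbers parted by spaces: the shift along the tool's x, y, z in cm, then the turn about the tool's z in rad, then the gripper command: -1 is shut, 1 is fully open, values between are in proportion. In form: x y z twist claw; .... A call has 1 to 10 rows; each row is the pose to reach, as a shift and turn from the pose commanded when the call began, along the tool's axes at that moment; what a row does not reach only later rows make up. A row lasts 1/12 s, in which the tool goes at most 41.7 mm and 7.16 degrees, less where a joint would pass 70% of its speed; a pose out of reach is approached as far as the arm can. A call with a gripper value outside its range is refused whole. The fingers move at their own pace and stop on an object; "newtons" is the grip in N (left out, the last holds). Time passes only in rows, so rows that repeat a pose let the fingers close. It gives the time, the measured TCP pose, the force and the opening at its end, in the units of the state.
- monitor.get_state(): the state, without advancing time (a new reading comes with each control period).
- imaging.get_image(name): name is "scene" or "top"; returns the picture (480x640x3 uint8, red, green, blue); there is no depth.
- imaging.get_calibration(name): a dict with "camera_matrix" (3x3 intrinsics, pixels), "k1" (the pictures are not rectified: a ray, as slopes to the right and down, at radius r is drawn at 1 + k1 r^2 times it, then the intrinsics apply), "R" (3x3) and "t" (3): a world point X has camera coordinates R X + t. Camera axes: x right, y down, z forward; pixel columns grow to the right and rows downward; lengths in m; the calibration is good to about 2 mm. A picture is of the moment at which its call begins. get_calibration takes no time and is no camera call.
- ticket.sign_off(): hands the job in, once; it reports no verdict.
The state is a dict: "clock": time; "qpos": joint angles; "qd": joint speeds; "effort": joint torques, N m; "position": TCP position; "ee_rot": TCP orientation; "contact_force": force on the tool from outside, world axes, zero at the start; "moment": the same for the moment, N m; "width": finger opening in m.
Only numpy, scipy, OpenCV 4.12 (cv2) and the standard library are available. Lean on these libraries where they do the work, as an engineer would, in place of code of your own. Each camera call takes 0.05 s, during which the arm holds its last target. There are 200 camera calls.

## Task

The glass mould's aluminium plate is sitting crooked on its fixture, propped up on the two locating pins. Without lifting it, nudge the plate sideways with the fingertips until its two holes drop over the two pins and it lies flat on the fixture bed; the fence along the back is there to square it against. Leave the other things where they are, then take the hand away.

Things in the scene. Friction and masses are not known exactly. Their poses are not given: they have to be found in the camera images.
- fixture: Fixed grey steel fixture; place and heading vary. Origin on the table plane, under the middle of the seated plate; z up. Bed: x -117 to +73 mm, y -180 to +180 mm, top at z = 20 mm. Fence bar along y on the far (+x) side: inner face x = +61, outer x = +73, top z = 36 mm. Dark scribe lines on the bed's near edge and fence top mark the two pins' y (-50 and +50 mm).
- plate: Loose aluminium plate 120 (x) x 200 (y) x 10 mm, 0.6-0.9 kg; origin at centre of underside, z up. A grey cup, 68 mm wide, 18 mm high, is fixed on top at x +12 mm. Starts propped: far (+x) edge on the bed, near part on both pins, tilted about 0.11 rad, near edge's underside 10-16 mm above the bed; slides under a few N on its edges. Seated, its axes match the fixture's, 1 mm clear of the fence.
- hole0 (a point): Centre, at the plate's underside, of its 13 mm through hole at plate x -35, y -50 mm. At the start the plate lies 15-35 mm too far to the fixture's +y, 12-22 mm short (-x) of its seated place, and up to 0.1 rad crooked.
- hole1 (a point): Centre, at the plate's underside, of its 13 mm through hole at plate x -35, y +50 mm. When both holes meet their pins the plate drops flat, its centre falling about 6 mm.
- pin0 (a point): Foot, on the bed's top, of the brass pin at fixture x -35, y -50 mm: 10 mm diameter, round top 9 mm above the bed. Hidden under the plate at the start.
- pin1 (a point): The same for the pin at fixture x -35, y +50 mm.
- stamp: Small brass hand stamp, 28 mm diameter, 54 mm tall, standing on the bed near its -y end; origin at its foot. Leave alone.
- frit_jar: Amber jar, 60 mm diameter, 85 mm tall, on the table behind the fence; origin at its foot. Leave alone.
- figurine: Glass bird figurine, 52 mm foot, 111 mm tall, on the table behind the fence; origin at its foot. Leave alone.
- tape: Cardboard ring lying flat, 90 mm diameter, 48 mm high, on the table beyond the fixture's -y end; origin at the centre of its underside. Leave alone.
- paddle: Wooden paddle block lying flat, 160 x 60 x 18 mm, on the table beyond the fixture's +y end; origin at the centre of its underside. Leave alone.
There are look-alikes about, which are no part of the job. What is meant by the plate is not pink, and is the smaller of those in its own colour.

How it is judged:
By the outcome, as a careful person would: the job done as asked, in the order asked, and still so for the second after the job is handed in, with the robot touching nothing.
It also fails if it takes over 54 s, if anything falls off the work surface, if the arm or the gripper's body presses on something with over 40 N, if the wrist force passes 120 N, or if a joint passes its speed limit or range.

## Working session

There is one attempt and no reset: what is moved stays moved. The work goes in short steps, Python scripts to look and compute and a tool call to move; the robot and the scene stay as the last step left them, time stands still between calls to the robot, and variables do not carry over. Pictures are saved under pics/ and viewed, and the job is handed in when it is done.

Besides the shell and the picture viewer there is one more tool, called after "Request:" as name(argument=value, ...), one argument or row to a line, values as JSON. servo_tool: Moves the arm, as the interface text tells. Its arguments: {"type":"object","properties":{"commands":{"type":"string"},"newtons":{"type":"number"}},"required":["commands"]}

```bash
mkdir -p pics; cat > h.py <<'E'
import numpy as np, cv2
from rig import monitor, imaging, ticket
def snap(n,f):
    im=imaging.get_image(n); cv2.imwrite(f'pics/{f}.png',im[:,:,::-1]); return im
def ray(n,u,v):
    c=imaging.get_calibration(n);K=np.array(c["camera_matrix"]);R=np.array(c["R"]);t=np.array(c["t"])
    d=np.array([(u-K[0,2])/K[0,0],(v-K[1,2])/K[1,1]]);s=d.copy()
    for _ in range(30): s=d/(1+c["k1"]*(s@s))
    return -R.T@t, R.T@np.array([s[0],s[1],1])
def onz(n,u,v,z):
    o,d=ray(n,u,v); return o+d*(z-o[2])/d[2]
def proj(n,X):
    c=imaging.get_calibration(n);K=np.array(c["camera_matrix"]);p=np.array(c["R"])@np.array(X)+np.array(c["t"])
    s=p[:2]/p[2]; s=s*(1+c["k1"]*(s@s)); return K[:2,:2]@s+K[:2,2]
E
python3 - <<'E'
from h import *
snap('scene','s0');snap('top','t0')
s=monitor.get_state();print(s)
for n in('scene','top'):print(imaging.get_calibration(n))
E
```

```text
{'clock': 0.1, 'qpos': array([ 1.07900458e+00,  2.76514855e-01,  1.50598765e+00, -2.61643003e-05,
        1.36072643e+00, -1.20990965e-01]), 'qd': array([-0.00014575, -0.00139347, -0.00284053, -0.00119483,  0.00164398,
        0.00236166]), 'effort': array([ 1.24466776e-03, -4.17699945e+01, -2.46404600e+01,  1.89535172e-04,
        5.82377339e-03,  5.78336824e-06]), 'position': array([0.20814208, 0.53549815, 0.23054339]), 'ee_rot': array([-2.34569921e-04,  1.84337322e-01,  9.82862697e-01, -7.83893254e-04]), 'contact_force': array([-1.02656453,  0.79541097,  0.4121625 ]), 'moment': array([-0.02430348, -0.01135418, -0.02580197]), 'width': 0.0854185732255104}
{'camera_matrix': array([[531.31842927,   0.        , 321.52682999],
       [  0.        , 531.31842927, 238.22202306],
       [  0.        ,   0.        ,   1.        ]]), 'k1': -0.088356248229272, 'R': array([[ 8.54199303e-01,  5.19945671e-01,  2.25022875e-04],
       [ 3.06305935e-01, -5.02868764e-01, -8.08269559e-01],
       [-4.20143101e-01,  6.90492220e-01, -5.88812592e-01]]), 't': array([-0.45662405, -0.05264352,  1.42267376])}
{'camera_matrix': array([[527.44502655,   0.        , 314.46173915],
       [  0.        , 527.44502655, 237.52461738],
       [  0.        ,   0.        ,   1.        ]]), 'k1': -0.04254489240299663, 'R': array([[-0.00549664, -0.9999418 , -0.00928357],
       [-0.99393111,  0.00648312, -0.10981307],
       [ 0.10986687,  0.00862362, -0.9939089 ]]), 't': array([0.08253536, 0.49494878, 1.04567443])}
```

View pics/s0.png

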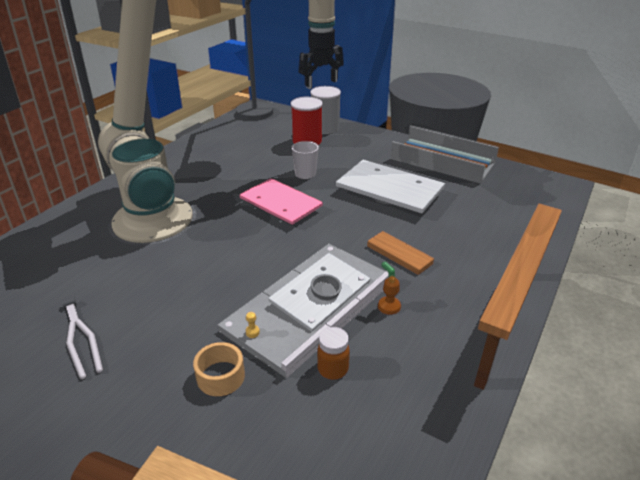

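View pics/t0.png

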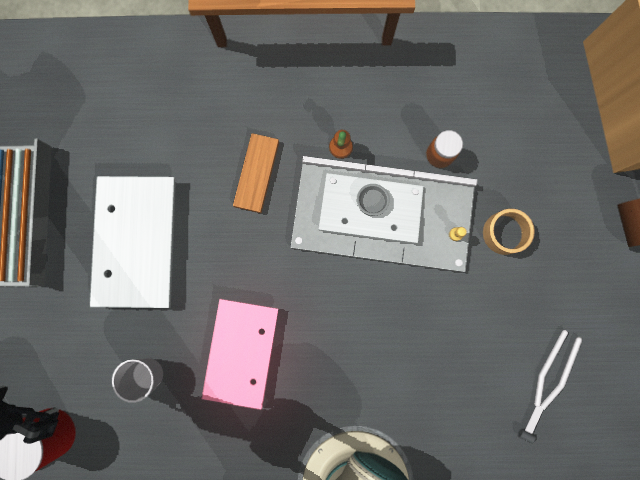

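The top view shows three plates: pink (243,353), large white (132,242), and a smaller white one on the fixture with a cup at (371,208). The last is the one meant, since it's the smaller white plate, has the cup and is propped on the bed. I'll confirm that in an enlarged crop.

```bash
python3 - <<'E'
import cv2
a=cv2.imread('pics/t0.png')[140:285,280:480]; cv2.imwrite('pics/t0c.png',cv2.resize(a,None,fx=4,fy=4,interpolation=cv2.INTER_CUBIC))
a=cv2.imread('pics/s0.png')[235:380,210:410]; cv2.imwrite('pics/s0c.png',cv2.resize(a,None,fx=4,fy=4,interpolation=cv2.INTER_CUBIC))
E
```

```text
(no output)
```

View pics/t0c.png

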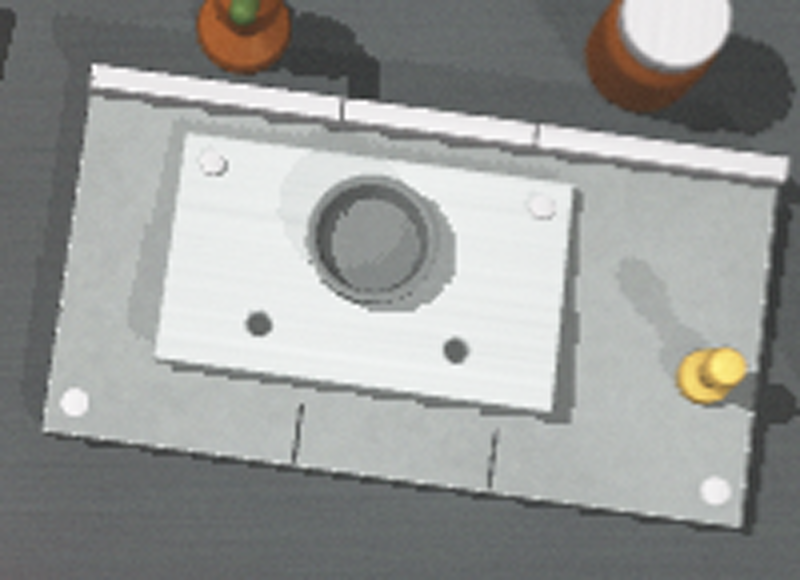

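View pics/s0c.png

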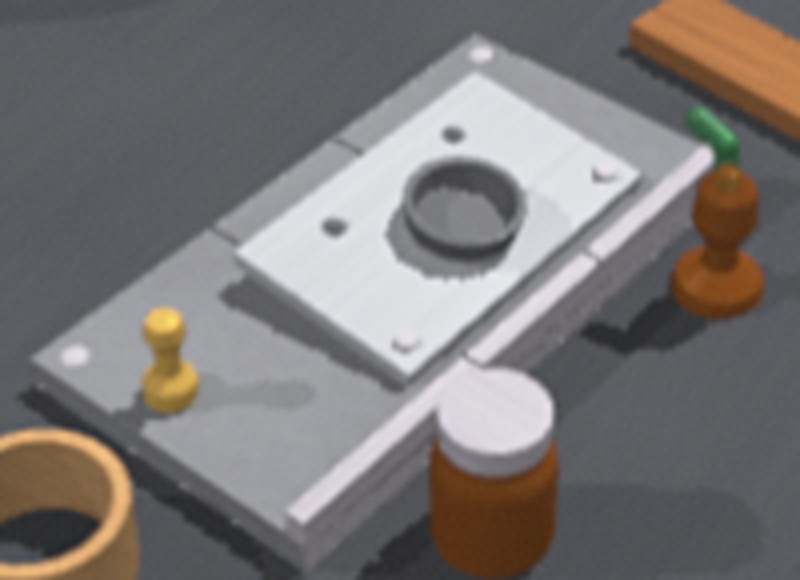

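The crops confirm it: a white plate with cup and two holes (top crop (259,324) and (456,350)), propped on the bed. Next I'll fit the fixture and plate poses from corners.

```bash
cat >> h.py <<'E'
def fit(P,Q): # 2D rigid Q=R P+t
    P=np.array(P);Q=np.array(Q);p=P.mean(0);q=Q.mean(0);a=P-p;b=Q-q
    th=np.arctan2((a[:,0]*b[:,1]-a[:,1]*b[:,0]).sum(),(a*b).sum());R=np.array([[np.cos(th),-np.sin(th)],[np.sin(th),np.cos(th)]])
    t=q-R@p; return th,t,(Q-(P@R.T+t))*1000
def crop(x,y): return 280+(x+.5)/4-.5,140+(y+.5)/4-.5
E
python3 - <<'E'
from h import *
F=[((43,431),-117,180,20),((743,527),-117,-180,20),((91,65),73,180,36),((789,158),73,-180,36),((295,465),-117,50,20),((491,491),-117,-50,20)]
th,t,r=fit([[a[1]/1e3,a[2]/1e3] for a in F],[onz('top',*crop(*a[0]),a[3]/1e3)[:2] for a in F]);print('fix',th,t,r.round(1))
R=np.array([[np.cos(th),-np.sin(th)],[np.sin(th),np.cos(th)]])
tl=.11;c=np.cos(tl)
def tz(x): return .02+.010*c+(.06-x)*np.sin(tl)
A=[((186,132),.06,.1),((577,186),.06,-.1),((156,358),-.06,.1),((552,412),-.06,-.1),((259,324),-.035,.05),((456,350),-.035,-.05)]
W=[onz('top',*crop(*a[0]),tz(a[1]))[:2] for a in A]
L=[R.T@(w-t) for w in W];print((np.array(L)*1e3).round(1))
p,q,r=fit([[a[1]*c,a[2]] for a in A],L);print('plate in fix',p,q*1e3,r.round(1))
# scene cross-check
S=[((30,358),-117,-180,20),((475,35),-117,180,20),((715,152),73,180,36),((292,517),73,-180,36)]
for a in S:
    u=(210+(a[0][0]+.5)/4-.5,235+(a[0][1]+.5)/4-.5);w=onz('scene',*u,a[3]/1e3)[:2];print('scene fix',((R.T@(w-t))*1e3).round(1),a[1:3])
B=[((482,72),-.06,.1),((640,176),.06,.1),((238,252),-.06,-.1),((405,378),.06,-.1)]
for a in B:
    u=(210+(a[0][0]+.5)/4-.5,235+(a[0][1]+.5)/4-.5);w=onz('scene',*u,tz(a[1]))[:2];print('scene plate',((R.T@(w-t))*1e3).round(1))
for x,y,z in [(60,-100,0)]: pass
st=onz('top',*crop(703,382),.02)[:2];print('stamp',R.T@(st-t)*1e3)
E
```

```text
fix -0.14100482122304708 [ 0.56642237 -0.06547448] [[ 0.4 -0.2]
 [-0.4 -0.2]
 [-0.4  0.9]
 [-0.8  0.2]
 [ 0.5 -0.1]
 [ 0.6 -0.8]]
[[ 45.5 127.9]
 [ 44.4 -74.7]
 [-74.4 127.3]
 [-74.8 -72.9]
 [-50.   78.1]
 [-49.8 -21.9]]
plate in fix -0.004455329896822565 [-14.90421342  27.25217147] [[ 0.4  0.9]
 [ 0.1 -1.7]
 [-0.3 -0.3]
 [ 0.2 -0.4]
 [-0.5  0.7]
 [ 0.1  0.7]]
scene fix [-118.7 -179.8] (-117, -180)
scene fix [-116.6  179. ] (-117, 180)
scene fix [ 68.9 161.9] (73, 180)
scene fix [  64.8 -180.8] (73, -180)
scene plate [-71.6 129.2]
scene plate [ 44.6 124.5]
scene plate [-73.8 -71.8]
scene plate [ 43.8 -75.9]
stamp [ -46.16499688 -152.04128623]
```

```bash
cat >> h.py <<'E'
from scipy.spatial.transform import Rotation as Ro
TH=-0.141;T0=np.array([0.5664,-0.0655]);RF=np.array([[np.cos(TH),-np.sin(TH)],[np.sin(TH),np.cos(TH)]])
def goto(x,y,z): # fixture mm, z world mm -> tool shift cm + twist
    s=monitor.get_state();q=s['ee_rot'];M=Ro.from_quat([q[1],q[2],q[3],q[0]]).as_matrix()
    w=np.append(T0+RF@np.array([x,y])/1e3,z/1e3)
    yaw=np.arctan2(M[1,1],M[0,1]);tw=-(np.pi/2+TH-yaw);tw=(tw+np.pi/2)%np.pi-np.pi/2
    print('clock',s['clock'],'at fix',(RF.T@(s['position'][:2]-T0)*1e3).round(1),(s['position'][2]*1e3).round(1),'shift cm',(M.T@(w-s['position'])*100).round(2),'twist',tw.round(4))
    print('F fix',(RF.T@s['contact_force'][:2]).round(1),s['contact_force'][2].round(1))
E
python3 -c "
from h import *
goto(-103,27,150)"
```

```text
clock 0.1 at fix [-439.2  544.7] 230.5 shift cm [-44.53 -42.74   8.12] twist -0.2298
F fix [-1.1  0.6] 0.4
```

Request:
servo_tool(
  commands="-44.5 -42.7 0 -0.23 1; -44.5 -42.7 0 -0.23 1; -44.5 -42.7 0 -0.23 1; -44.5 -42.7 0 -0.23 1; -44.5 -42.7 0 -0.23 1; -44.5 -42.7 0 -0.23 1; -44.5 -42.7 0 -0.23 1; -44.5 -42.7 0 -0.23 1; -44.5 -42.7 0 -0.23 1; -44.5 -42.7 0 -0.23 1",
)

```text
clock: 0.93
position: [0.3838, 0.1568, 0.2312]
ee_rot: [0.0, 0.07, 0.998, 0.0]
contact_force: [0.7, -0.1, 1.1]
width: 0.085
```

```bash
python3 -c "
from h import *
goto(-103,27,100)"
```

```text
clock 0.9333 at fix [-212.   194.4] 231.2 shift cm [-10.89 -16.75  13.12] twist 0.0005
F fix [0.7 0. ] 1.1
```

Request:
servo_tool(
  commands="-10.9 -16.75 0 0 1; -10.9 -16.75 0 0 1; -10.9 -16.75 0 0 1; -10.9 -16.75 0 0 1; -10.9 -16.75 0 0 1; -10.9 -16.75 5 0 1; -10.9 -16.75 13 0 1; -10.9 -16.75 13 0 1; -10.9 -16.75 13 0 1; -10.9 -16.75 13 0 1",
)

```text
clock: 1.77
position: [0.4658, -0.022, 0.0992]
ee_rot: [-0.003, 0.07, 0.998, 0.0]
contact_force: [0.0, -0.1, 0.5]
width: 0.0858
```

```bash
python3 -c "
from h import *
goto(-103,27,16);snap('top','t1');snap('scene','s1')
a=cv2.imread('pics/t1.png')[140:285,280:480]; b=cv2.imread('pics/s1.png')[235:380,210:410]
cv2.imwrite('pics/c1.png',cv2.resize(np.vstack([a,b]),None,fx=2,fy=2))"
```

```text
clock 1.7667 at fix [-105.7   28.9] 99.2 shift cm [-0.33 -0.19  8.32] twist -0.0
F fix [ 0.  -0.1] 0.5
```

View pics/c1.png

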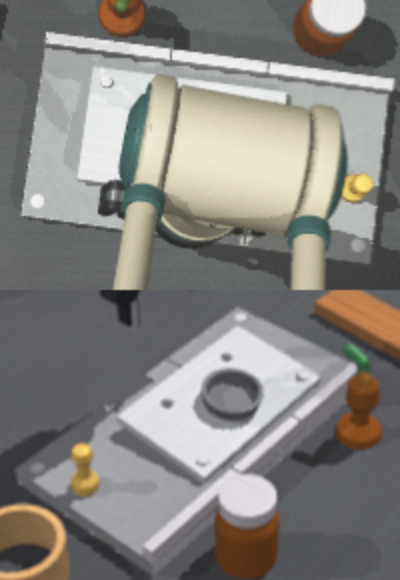

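Request:
servo_tool(
  commands="-0.3 -0.2 3 0 1; -0.3 -0.2 6 0 1; -0.3 -0.2 7.6 0 1; -0.3 -0.2 7.6 0 1; -0.3 -0.2 7.9 0 1; -0.3 -0.2 8.1 0 1;-0.3 -0.2 8.3 0 1;-0.3 -0.2 8.3 0 1;-0.3 -0.2 8.3 0 1",
)

```text
clock: 2.62
position: [0.4716, -0.0249, 0.0192]
ee_rot: [0.001, 0.07, 0.998, -0.0]
contact_force: [-0.0, -0.1, 0.9]
width: 0.0853
```

```bash
python3 -c "
from h import *
goto(-86,27,16)"
```

```text
clock 2.6167 at fix [-99.6  26.9] 19.2 shift cm [-1.36  0.01  0.32] twist 0.0003
F fix [-0.  -0.1] 0.9
```

Request:
servo_tool(
  commands="-0.4 0 0.2 0 1; -0.8 0 0.3 0 1; -1.2 0 0.3 0 1; -1.4 0 0.3 0 1; -1.6 0 0.3 0 1; -1.8 0 0.3 0 1; -2 0 0.3 0 1; -2.2 0 0.3 0 1; -2.2 0 0.3 0 1",
)

```text
clock: 3.37
position: [0.4911, -0.0275, 0.0146]
ee_rot: [-0.002, 0.07, 0.998, 0.0]
contact_force: [-2.7, -0.4, -2.1]
width: 0.0854
```

```bash
python3 -c "
from h import *
goto(-70,27,16);snap('scene','s2')
b=cv2.imread('pics/s2.png')[235:380,210:410]
cv2.imwrite('pics/c2.png',cv2.resize(b,None,fx=4,fy=4))"
```

```text
clock 3.3667 at fix [-79.9  27. ] 14.6 shift cm [-0.99  0.   -0.14] twist 0.0003
F fix [-2.6 -0.8] -2.1
```

View pics/c2.png

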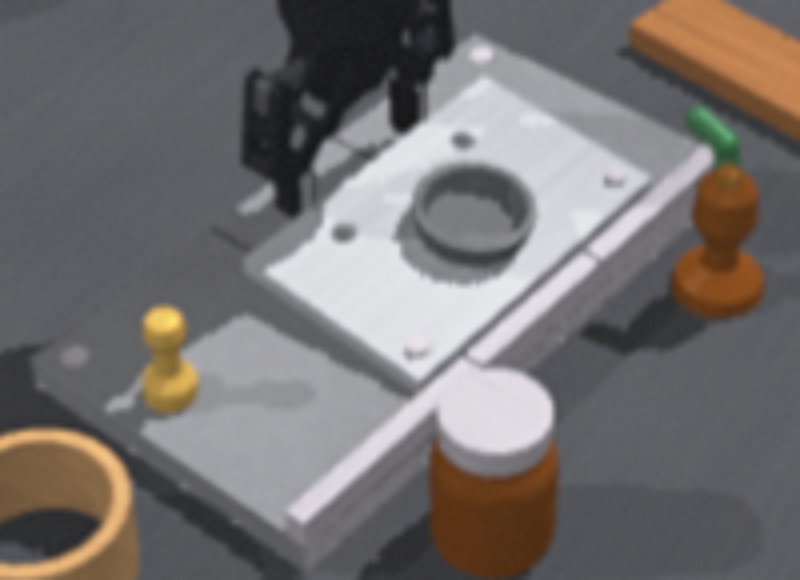

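The plate moves with the fingers at about 2.6 N, and its far edge still has a gap to the fence. I'll keep pushing.

Request:
servo_tool(
  commands="-0.2 0 -0.1 0 1; -0.4 0 -0.1 0 1; -0.6 0 -0.1 0 1; -0.7 0 -0.1 0 1; -0.8 0 -0.1 0 1; -0.9 0 -0.1 0 1; -0.9 0 -0.1 0 1",
)

```text
clock: 4.0
position: [0.5003, -0.0289, 0.016]
ee_rot: [-0.001, 0.07, 0.998, 0.0]
contact_force: [-4.2, 0.3, -0.3]
width: 0.0856
```

```bash
python3 -c "
from h import *
goto(-70,27,16)"
```

```text
clock 4.0 at fix [-70.6  27. ] 16.0 shift cm [-0.06  0.    0.  ] twist 0.0001
F fix [-4.2 -0.3] -0.3
```

Request:
servo_tool(
  commands="-0.05 0 0 0 1; -0.1 0 0 0 1; -0.15 0 0 0 1; -0.2 0 0 0 1; -0.2 0 0 0 1",
)

```text
clock: 4.42
position: [0.5004, -0.0289, 0.0159]
ee_rot: [-0.003, 0.07, 0.998, 0.0]
contact_force: [-8.7, 0.9, 1.5]
width: 0.0854
```

```bash
python3 -c "
from h import *
goto(-70,27,16);snap('scene','s3')
b=cv2.imread('pics/s3.png')[235:380,210:410]
cv2.imwrite('pics/c3.png',cv2.resize(b,None,fx=4,fy=4))"
```

```text
clock 4.4167 at fix [-70.5  27. ] 15.9 shift cm [-0.05  0.   -0.01] twist 0.0
F fix [-8.7 -0.3] 1.5
```

View pics/c3.png

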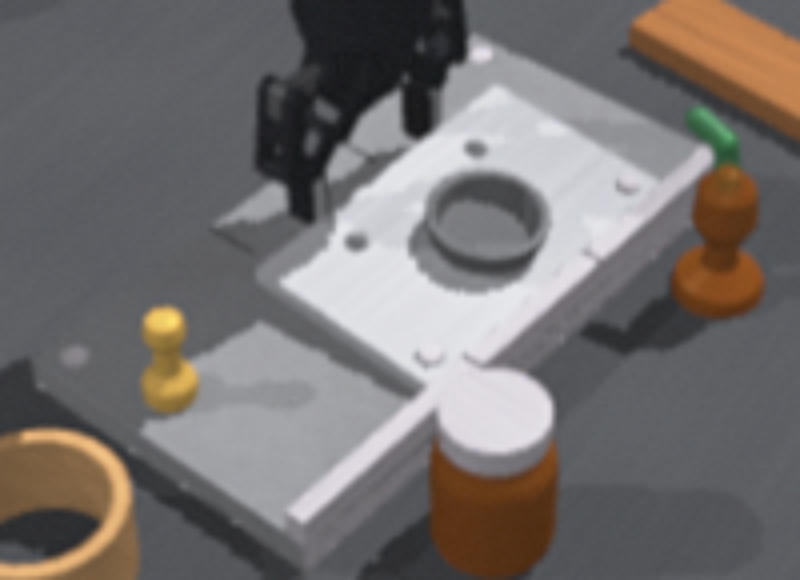

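The plate is against the fence: motion stopped at x=-70.5 as predicted and the force is rising. I'll back off, lift and go round to the +y side with shut fingers.

Request:
servo_tool(
  commands="0.8 0 0 0 1; 1.5 0 -0.5 0 1; 1.5 0 -4 0 1; 1.5 0 -8 0 -1; 1.5 4 -9 0 -1; 0 8 -9 0 -1; -4 12 -9 0 -1; -7 13.8 -9 0 -1; -7 13.8 -9 0 -1; -7 13.8 -9 0 -1",
)

```text
clock: 5.3
position: [0.5966, 0.099, 0.1074]
ee_rot: [0.003, 0.069, 0.998, 0.001]
contact_force: [0.7, -0.6, 0.4]
width: 0.001
```

```bash
python3 -c "
from h import *
goto(0,162,40);snap('scene','s4')
b=cv2.imread('pics/s4.png')[205:385,210:440]
cv2.imwrite('pics/c4.png',cv2.resize(b,None,fx=3,fy=3))"
```

```text
clock 5.3 at fix [  6.8 167.1] 107.4 shift cm [ 0.73 -0.52  6.73] twist 0.0024
F fix [ 0.8 -0.5] 0.4
```

View pics/c4.png

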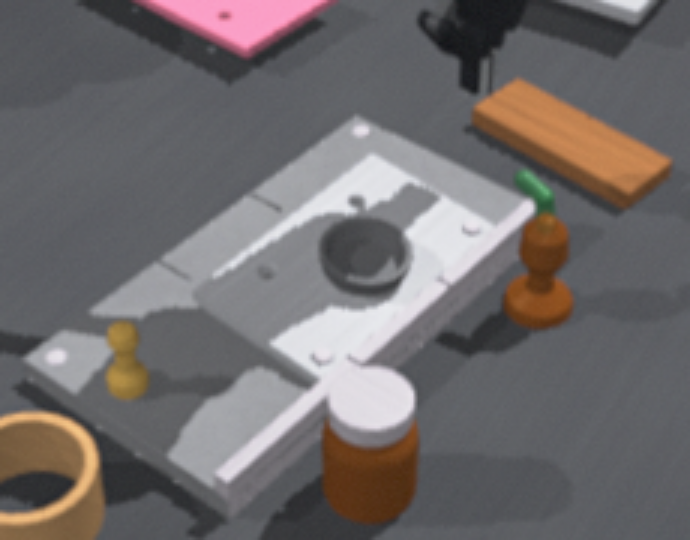

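Request:
servo_tool(
  commands="0.7 -0.5 2 0 -1; 0.7 -0.5 5 0 -1; 0.7 -0.5 6.5 0 -1; 0.7 -0.5 6.5 0 -1; 0.7 -0.5 6.5 0 -1",
)

```text
clock: 5.77
position: [0.5832, 0.0925, 0.0412]
ee_rot: [-0.001, 0.071, 0.997, -0.0]
contact_force: [-0.1, 0.7, 0.2]
width: 0.0001
```

```bash
python3 -c "
from h import *
goto(0,150,25)"
```

```text
clock 5.7667 at fix [ -5.6 158.8] 41.2 shift cm [-0.56 -0.88  1.62] twist -0.0007
F fix [-0.2  0.7] 0.2
```

Request:
servo_tool(
  commands="-0.5 0 1.2 0 -1; -0.6 0 1.6 0 -1; -0.6 -0.9 1.6 0 -1; -0.6 -1.4 1.6 0 -1; -0.6 -1.8 1.6 0 -1; -0.6 -2.2 1.6 0 -1; -0.6 -2.6 1.6 0 -1; -0.6 -2.6 1.6 0 -1",
)

```text
clock: 6.43
position: [0.5869, 0.0663, 0.0256]
ee_rot: [0.0, 0.071, 0.998, 0.0]
contact_force: [0.1, 0.9, 0.3]
width: 0.0003
```

```bash
python3 -c "
from h import *
goto(0,115,25);snap('scene','s5')
b=cv2.imread('pics/s5.png')[205:385,210:440]
cv2.imwrite('pics/c5.png',cv2.resize(b,None,fx=3,fy=3))"
```

```text
clock 6.4333 at fix [  1.8 133.3] 25.6 shift cm [ 0.17 -1.83  0.06] twist -0.0003
F fix [-0.   0.9] 0.3
```

View pics/c5.png

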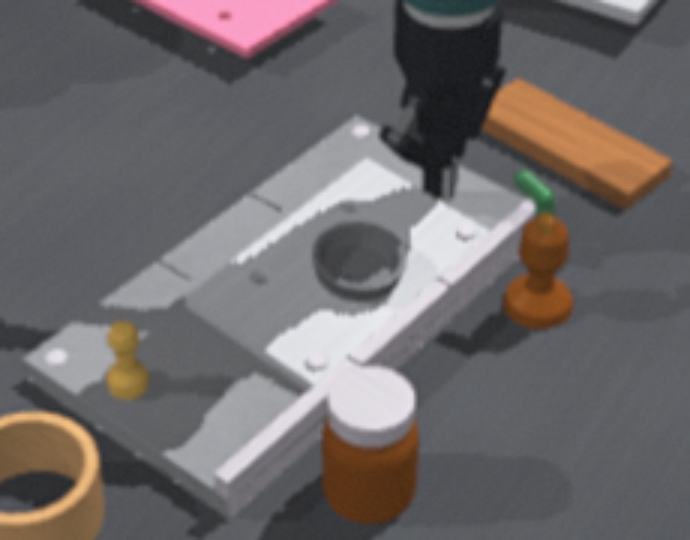

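Request:
servo_tool(
  commands="0 -0.2 0 0 -1; 0 -0.4 0 0 -1; 0 -0.6 0 0 -1; 0 -0.8 0 0 -1; 0 -0.95 0 0 -1; 0 -1.1 0 0 -1; 0 -1.2 0 0 -1; 0 -1.3 0 0 -1; 0 -1.3 0 0 -1",
)

```text
clock: 7.23
position: [0.5855, 0.0547, 0.0255]
ee_rot: [0.0, 0.07, 0.998, 0.001]
contact_force: [0.4, 5.3, 0.4]
width: 0.0
```

```bash
python3 -c "
from h import *
goto(0,115,25);snap('scene','s6');snap('top','t6')
b=cv2.imread('pics/s6.png')[235:380,210:410];a=cv2.imread('pics/t6.png')[140:285,280:480]
cv2.imwrite('pics/c6.png',cv2.resize(np.hstack([a,b]),None,fx=2,fy=2));cv2.imwrite('pics/c6s.png',cv2.resize(b,None,fx=4,fy=4))"
```

```text
clock 7.2333 at fix [  2.  121.7] 25.5 shift cm [ 0.2  -0.67  0.05] twist -0.0
F fix [-0.4  5.3] 0.4
```

View pics/c6.png

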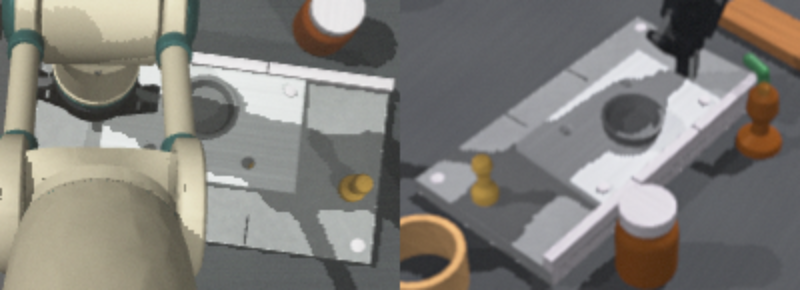

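View pics/c6s.png

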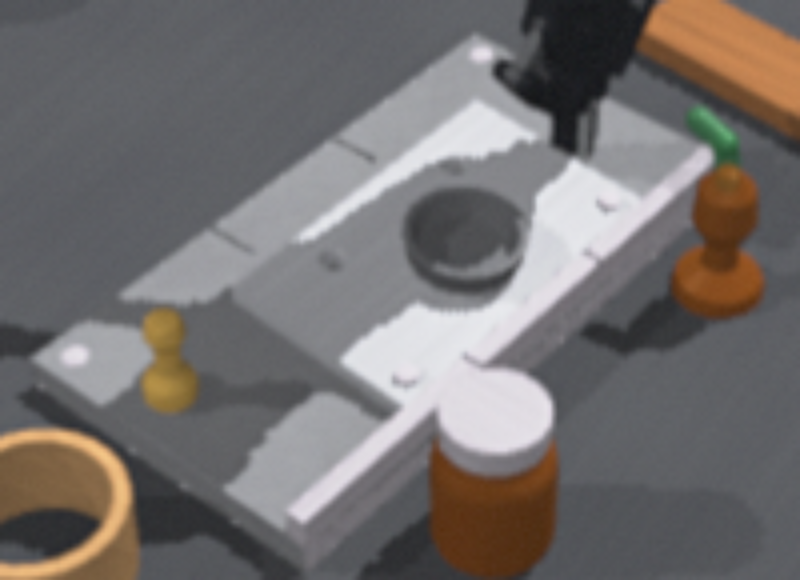

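```bash
cat >> h.py <<'E'
def F(n,u,v,z): return (RF.T@(onz(n,u,v,z)[:2]-T0)*1e3).round(1)
E
python3 -c "
from h import *
print('hole0',F('top',280+248.5/2-.5,140+163/2,.0405),'nearR',F('top',280+296.5/2-.5,140+192/2,.043),'farR',F('top',280+306/2,140+83/2,.03))
S=lambda x,y,z:F('scene',210+(x+.5)/4-.5,235+(y+.5)/4-.5,z)
print('hole0',S(330,260,.0405),'hole1',S(453,167,.0405),'nearR',S(234,294,.043),'nearL',S(477,100,.043))"
```

```text
hole0 [-35.7 -40.7] nearR [-58.8 -91.5] farR [ 56.6 -92.2]
hole0 [-34.6 -43.7] hole1 [-32.6  55.1] nearR [-53.4 -95.9] nearL [-57.5 107.2]
```

About 6–8 mm of -y is left and the plate is straight. I'll continue slowly.

Request:
servo_tool(
  commands="0 -0.1 0 0 -1; 0 -0.2 0 0 -1; 0 -0.3 0 0 -1; 0 -0.35 0 0 -1; 0 -0.4 0 0 -1; 0 -0.45 0 0 -1; 0 -0.5 0 0 -1; 0 -0.5 0 0 -1",
)

```text
clock: 8.0
position: [0.5841, 0.0483, 0.0252]
ee_rot: [-0.0, 0.07, 0.998, -0.001]
contact_force: [0.3, -0.3, 0.3]
width: 0.0001
```

```bash
cat > look.py <<'E'
from h import *
import sys
n=sys.argv[1];goto(0,115,25);snap('scene','s'+n)
b=cv2.imread(f'pics/s{n}.png')[235:380,210:410]
cv2.imwrite(f'pics/c{n}.png',cv2.resize(b,None,fx=4,fy=4,interpolation=cv2.INTER_CUBIC))
E
python3 look.py 7
```

```text
clock 8.0 at fix [  1.6 115.2] 25.2 shift cm [ 0.16 -0.02  0.02] twist 0.0005
F fix [ 0.3 -0.2] 0.3
```

View pics/c7.png

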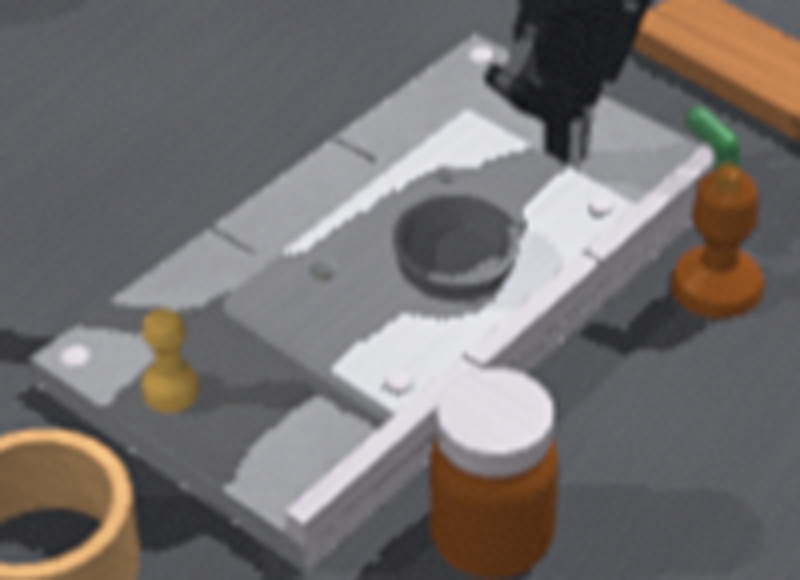

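The force fell to zero and the plate appears to have dropped. I'll back the hand away and check.

Request:
servo_tool(
  commands="0 1 0 0 -1; 0 2.5 0 0 -1; 0 3 -3 0 -1; 0 3.5 -7 0 -1; 0 5 -11 0 -1; 0 9 -13 0 -1; 3 13 -13 0 -1; 7 17 -13 0 -1; 10 20 -13 0 -1; 10 20 -13 0 -1",
)

```text
clock: 8.88
position: [0.5108, 0.2641, 0.1557]
ee_rot: [-0.0, 0.07, 0.998, 0.001]
contact_force: [1.0, -0.1, 0.1]
width: -0.0001
```

```bash
python3 - <<'E'
from h import *
goto(0,115,25)
snap('top','t8');snap('scene','s8')
a=cv2.imread('pics/t8.png')[140:285,280:480];b=cv2.imread('pics/s8.png')[235:380,210:410]
cv2.imwrite('pics/c8t.png',cv2.resize(a,None,fx=4,fy=4,interpolation=cv2.INTER_CUBIC));cv2.imwrite('pics/c8s.png',cv2.resize(b,None,fx=4,fy=4,interpolation=cv2.INTER_CUBIC))
E
```

```text
clock 8.8833 at fix [-101.3  318.5] 155.7 shift cm [-10.11 -20.38  13.04] twist 0.0018
F fix [1.  0.1] 0.1
```

View pics/c8t.png

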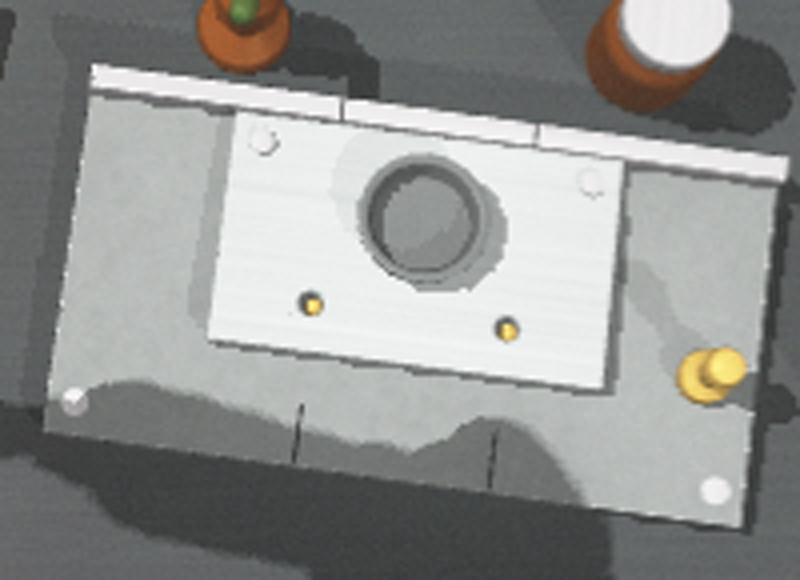

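View pics/c8s.png

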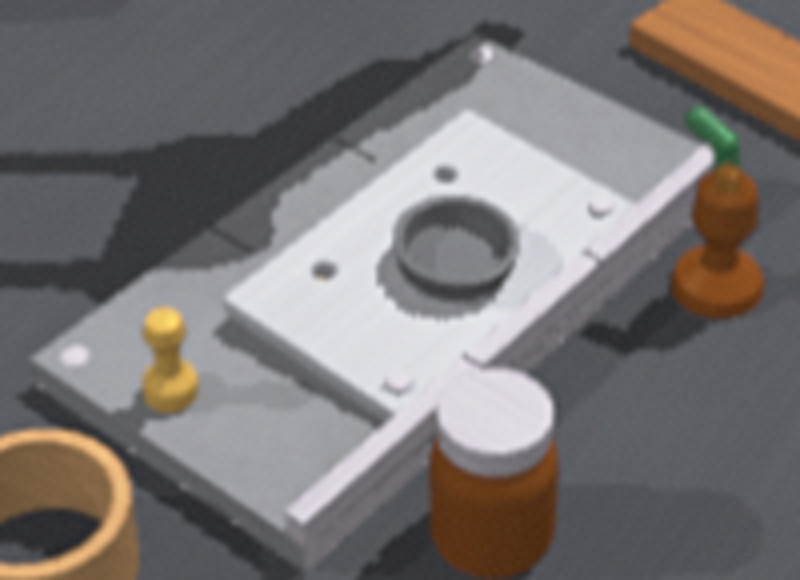

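```bash
python3 - <<'E'
from h import *
S=lambda p:(210+(p[0]+.5)/4-.5,235+(p[1]+.5)/4-.5)
def tri(n,a,b):
    o1,d1=ray('top',*crop(*a));o2,d2=ray('scene',*S(b))
    A=np.stack([d1,-d2],1);s=np.linalg.lstsq(A,o2-o1,rcond=None)[0];p=o1+s[0]*d1;q=o2+s[1]*d2;m=(p+q)/2
    print(n,(RF.T@(m[:2]-T0)*1e3).round(1),'z',(m[2]*1e3).round(1),'gap',(np.linalg.norm(p-q)*1e3).round(1))
tri('nearR',(606,389),(225,300));tri('nearL',(209,341),(467,110))
tri('hole0',(507,329),(324,269));tri('hole1',(311,303),(446,174))
tri('bednearR',(743,527),(30,358));tri('bednearL',(43,431),(475,35));tri('scr+',(295,465),(337,137))
for n,p,z in [('nearR',(606,389),.03),('nearL',(209,341),.03),('h0',(507,329),.03),('h1',(311,303),.03),('farR',(624,159),.03),('pin0',(508,330),.029),('pin1',(313,306),.029)]: print(n,F('top',*crop(*p),z),F('top',*crop(*p),z+.01))
for n,p in [('nearR',(225,300)),('nearL',(467,110)),('h0',(324,269)),('h1',(446,174))]: print('scene',n,F('scene',*S(p),.03),F('scene',*S(p),.04))
E
python3 - <<'E'
import cv2
a=cv2.imread('pics/t8.png')[205:240,325:440];b=cv2.imread('pics/s8.png')[255:345,260:350]
cv2.imwrite('pics/c8z.png',cv2.resize(a,None,fx=6.9,fy=6.9,interpolation=cv2.INTER_NEAREST));cv2.imwrite('pics/c8y.png',cv2.resize(b,None,fx=6.6,fy=6.6,interpolation=cv2.INTER_CUBIC))
E
```

```text
nearR [-58.4 -98.9] z 37.9 gap 1.5
nearL [-61.2 102.2] z 36.9 gap 0.6
hole0 [-35.3 -47. ] z 36.1 gap 0.9
hole1 [-35.3  53. ] z 35.4 gap 0.8
bednearR [-117.6 -180.2] z 21.0 gap 0.6
bednearL [-116.7  179.8] z 19.6 gap 0.6
scr+ [-116.    50.7] z 21.0 gap 1.7
nearR [ -57.8 -101. ] [-59.2 -99.1]
nearL [-60.5 102. ] [-61.9 102. ]
h0 [-34.  -47.6] [-35.6 -46.1]
h1 [-34.1  53. ] [-35.8  53.5]
farR [ 61.7 -97.1] [ 59.2 -95.2]
pin0 [-34.3 -48.3] [-35.9 -46.8]
pin1 [-35.4  51.8] [-37.   52.3]
scene nearR [-64.  -92.7] [-56.2 -99.8]
scene nearL [-66.4 109.2] [-58.5  99.4]
scene h0 [-40.2 -42.6] [-32.7 -50.4]
scene h1 [-39.6  57.6] [-32.1  48.5]
```

View pics/c8z.png

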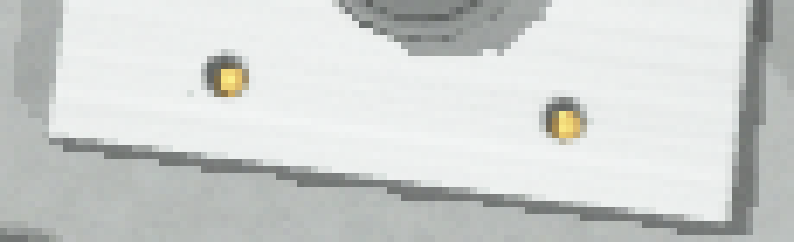

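View pics/c8y.png

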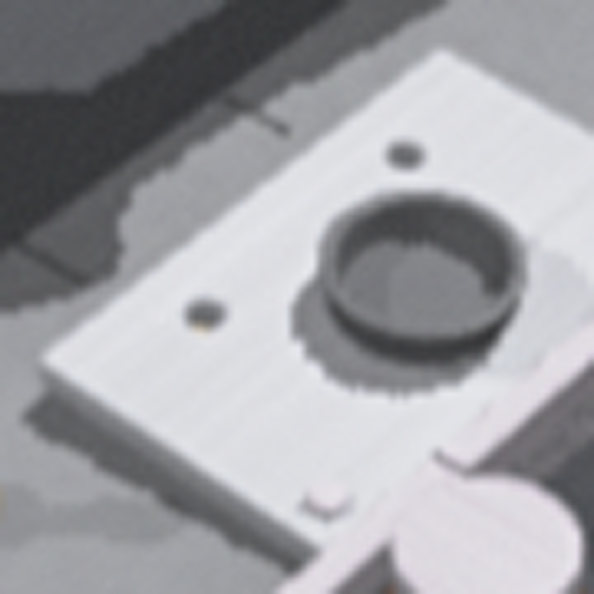

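Not down yet: the near edge's top is at z≈37 mm (30 when seated) and the holes sit about 2–3 mm to +y of the pins, which show at the lower right of each hole. I'll go back and push a little further.

Request:
servo_tool(
  commands="-4 -4 0 0 -1; -8 -8 0 0 -1; -10.1 -12 0 0 -1; -10.1 -15 0 0 -1; -10.1 -16.5 4 0 -1; -10.1 -17 8 0 -1; -10.1 -17 11 0 -1; -10.1 -17 12.8 0 -1; -10.1 -17 12.8 0 -1; -10.1 -17 12.8 0 -1",
)

```text
clock: 9.82
position: [0.5896, 0.078, 0.0266]
ee_rot: [-0.001, 0.071, 0.998, -0.0]
contact_force: [0.7, 0.6, 1.3]
width: 0.0001
```

```bash
python3 -c "
from h import *
goto(0,116,25)"
```

```text
clock 9.8167 at fix [  2.8 145.3] 26.6 shift cm [ 0.28 -2.93  0.16] twist -0.0003
F fix [0.6 0.7] 1.3
```

Request:
servo_tool(
  commands="0.2 -1 0.1 0 -1; 0.2 -2 0.1 0 -1; 0.2 -2.7 0.1 0 -1; 0.2 -2.9 0.1 0 -1; 0.2 -2.95 0.1 0 -1; 0.2 -3.0 0.1 0 -1; 0.2 -3.05 0.1 0 -1; 0.2 -3.1 0.1 0 -1; 0.2 -3.15 0.1 0 -1; 0.2 -3.15 0.1 0 -1",
)

```text
clock: 10.65
position: [0.5832, 0.0479, 0.0263]
ee_rot: [-0.0, 0.07, 0.998, 0.0]
contact_force: [0.5, 0.2, -0.5]
width: -0.0002
```

```bash
python3 look.py 9
```

```text
clock 10.65 at fix [  0.7 114.6] 26.3 shift cm [0.07 0.04 0.13] twist 0.0004
F fix [0.4 0.3] -0.5
```

View pics/c9.png

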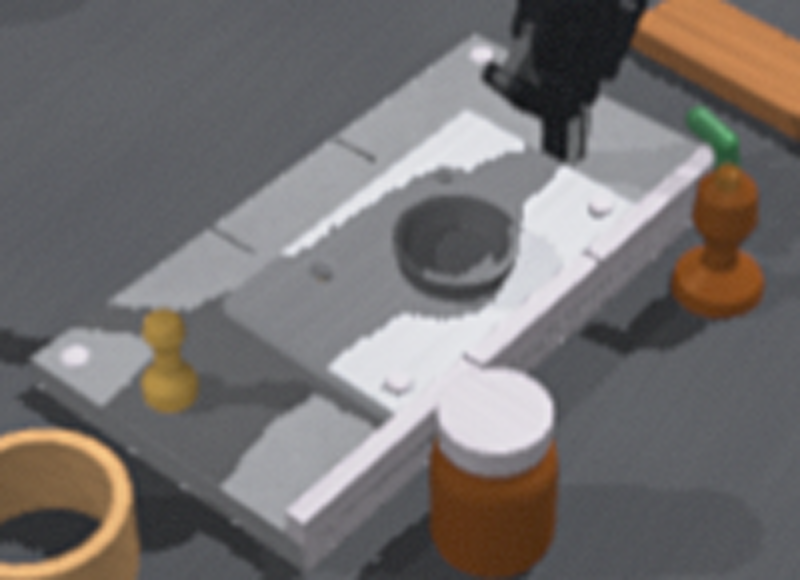

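Not touching yet. I'll push 0.25 mm at a time.

Request:
servo_tool(
  commands="0 -0.05 0 0 -1; 0 -0.1 0 0 -1; 0 -0.13 0 0 -1; 0 -0.16 0 0 -1; 0 -0.19 0 0 -1; 0 -0.22 0 0 -1; 0 -0.25 0 0 -1; 0 -0.25 0 0 -1",
)

```text
clock: 11.37
position: [0.5828, 0.0451, 0.0263]
ee_rot: [0.0, 0.07, 0.998, 0.0]
contact_force: [0.7, 1.0, 0.3]
width: -0.0002
```

```bash
python3 look.py 10
```

```text
clock 11.3667 at fix [  0.7 111.8] 26.3 shift cm [0.07 0.32 0.13] twist 0.0001
F fix [0.6 1.1] 0.3
```

View pics/c10.png

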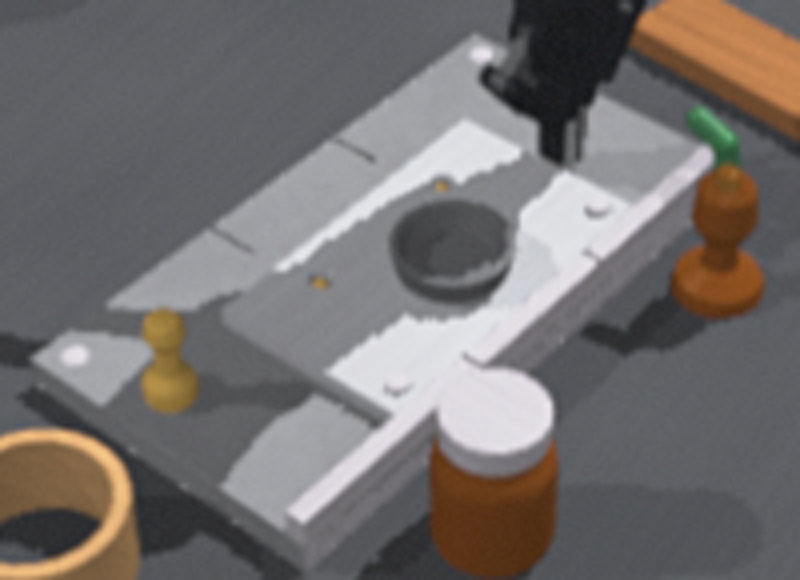

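The pins now show inside the holes and the plate has dropped. I'll withdraw and verify.

Request:
servo_tool(
  commands="0 1 0 0 -1; 0 2.5 0 0 -1; 0 3 -3 0 -1; 0 3.5 -7 0 -1; 0 5 -11 0 -1; 0 9 -13 0 -1; 3 13 -13 0 -1; 7 17 -13 0 -1; 10 20 -13 0 -1; 10 20 -13 0 -1",
)

```text
clock: 12.25
position: [0.509, 0.2607, 0.1565]
ee_rot: [-0.001, 0.07, 0.998, 0.001]
contact_force: [0.2, 0.6, -0.3]
width: -0.0002
```

```bash
python3 - <<'E'
from h import *
goto(0,115,25)
snap('top','t11');snap('scene','s11')
a=cv2.imread('pics/t11.png')[140:285,280:480];b=cv2.imread('pics/s11.png')[235:380,210:410]
cv2.imwrite('pics/c11t.png',cv2.resize(a,None,fx=4,fy=4,interpolation=cv2.INTER_CUBIC));cv2.imwrite('pics/c11s.png',cv2.resize(b,None,fx=4,fy=4,interpolation=cv2.INTER_CUBIC))
E
```

```text
clock 12.25 at fix [-102.7  314.9] 156.5 shift cm [-10.26 -20.03  13.11] twist 0.0018
F fix [0.1 0.6] -0.3
```

View pics/c11t.png

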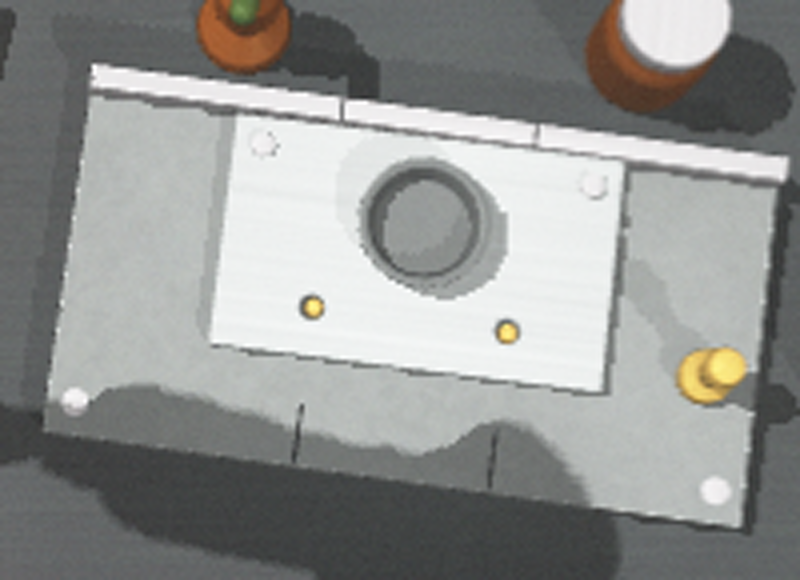

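View pics/c11s.png

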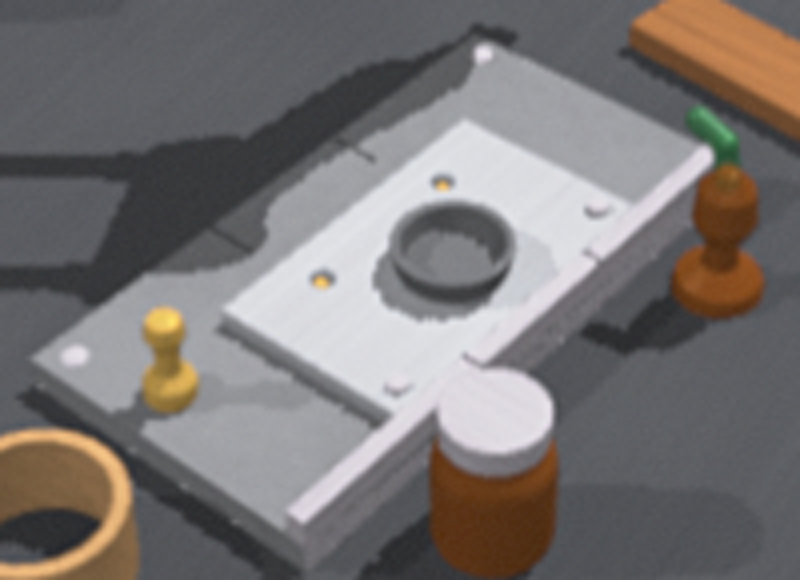

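```bash
python3 - <<'E'
from h import *
S=lambda p:(210+(p[0]+.5)/4-.5,235+(p[1]+.5)/4-.5)
def tri(n,a,b):
    o1,d1=ray('top',*crop(*a));o2,d2=ray('scene',*S(b))
    s=np.linalg.lstsq(np.stack([d1,-d2],1),o2-o1,rcond=None)[0];m=(o1+s[0]*d1+o2+s[1]*d2)/2
    print(n,(RF.T@(m[:2]-T0)*1e3).round(1),'z',(m[2]*1e3).round(1))
tri('nearR',(606,392),(221,310));tri('nearL',(210,344),(463,119));tri('h0',(507,332),(322,279));tri('h1',(313,307),(442,182))
# did others move
a=cv2.imread('pics/t0.png').astype(int);b=cv2.imread('pics/t11.png').astype(int)
for n,(u,v) in dict(stamp=(458,234),jar=(446,147),tape=(511,231),fig=(341,143)).items(): print(n,abs(a[v-15:v+16,u-12:u+13]-b[v-15:v+16,u-12:u+13]).mean().round(1))
cv2.imwrite('pics/t11v.png',b)
E
```

```text
nearR [ -59.4 -100.7] z 31.6
nearL [-62.3 101. ] z 30.6
h0 [-35.9 -48.2] z 29.5
h1 [-36.5  51.3] z 30.1
stamp 1.8
jar 1.5
tape 2.1
fig 2.1[ WARN:0@1.766] global loadsave.cpp:1063 imwrite_ Unsupported depth image for selected encoder is fallbacked to CV_8U.
```

View pics/s11.png

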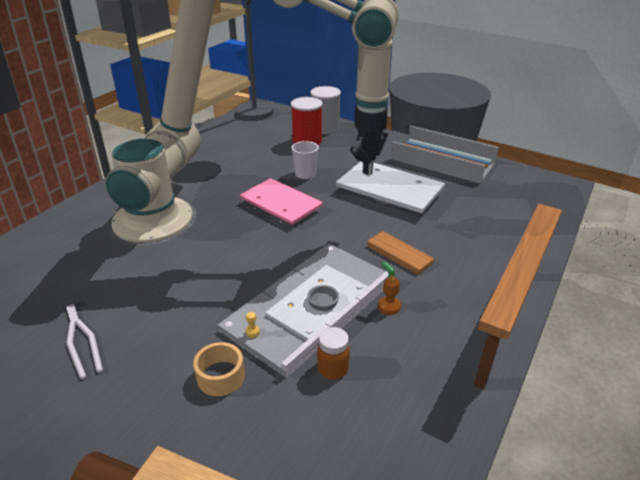

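The plate is flat, with its top at z≈30 mm everywhere. The pins are centred in both holes, the other things haven't moved, and the hand is well clear.

Request:
servo_tool(
  commands="0 0 -3 0 -1; 0 0 -3 0 -1; 0 0 -3 0 -1; 0 0 -3 0 -1",
)

```text
clock: 12.68
position: [0.5121, 0.257, 0.1861]
ee_rot: [0.0, 0.071, 0.998, 0.0]
contact_force: [-0.3, 0.2, 0.3]
width: -0.0002
```

```bash
python3 -c "
from rig import ticket
print(ticket.sign_off())"
```

```text
the job is handed in; nothing more can be done
None
```

The plate is seated flat on the fixture with both holes over their pins, and I handed the job in at about 12.7 s. I pushed it square against the fence with the open fingers (8.7 N at the last reading), then slid it along to -y with the shut fingers.

- **First drop failed:** after the first slide the near edge was still about 7 mm high and the holes were 2–3 mm off the pins. I went back and nudged it a little further, and it dropped.
- **Last checks:** the plate's top measured about 30 mm at the near corners and holes (29.5–31.6, 30 expected), and both pins showed centred in their holes. The hole positions measured 1–2 mm off nominal, which is within the camera calibration error.
- **Other things:** the stamp, jar, tape and figurine matched their first pictures. I judged the paddle by eye only, and it looked unmoved. The hand ended 186 mm up and well clear, touching nothing.

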